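# Eject the cork arbor and fit it to the fly reel

## Robot

A 6-joint arm with a two-finger parallel gripper is mounted at the origin on the work surface. World frame = base frame: x ahead of the robot, y to its left, z up, the work surface at z = 0. Lengths are in mm, angles in rad, forces in N, time in s.
With the tool pointing down it reaches from about 350 to 875 mm from the base axis. Payload 4.2 kg.
Tool frame: the origin (TCP) lies midway between the tips of the shut fingers; the grasp point (between the pads) lies 19 mm behind it; z points along the fingers, y is the direction in which the jaws open and shut (so a half turn about z gives the same grasp; the last joint's range is limited). The gripper opens to 85 mm and grips with 20 to 120 N. Pads are 22 mm wide; open, the fingers measure 114 mm over their backs; the gripper's body (76 mm by 85 mm) begins 54 mm behind the grasp point. The pads swing forward as they close: fully open they stand 13 mm farther back than shut.
Start: joints at [-1.002, 0.385, 0.008, 0, -1.194, -0.259], TCP at [190.558, -595.22, 231.312] pointing down, gripper open.
Joint ranges: [-3.14, 3.14], [-1.21, 2.06], [-1.07, 1.41], [-3.16, 2.05], [-2.99, -0.16], [-3.1, 3.1]. Speed limits (rad/s): [2.79, 2.79, 3.14, 3.14, 3.14, 3.14].

## Interface

Orientations are given as a unit quaternion [x, y, z, w].
In Python, from bench import arm gives the robot as it stands. The module is installed in compiled form; this text tells all that it offers.
- The arm moves only by the tool drive_tool, never from a script. Its argument "moves" is a list that holds one entry, the list of rows, each a list of 7 numbers: the opening, from 0 (shut) to 1 (fully open), then the shift along the tool's x, y, z in m, then the turn, a rotation vector about the tool's x, y, z in rad. In form: [[[hand, dx, dy, dz, wx, wy, wz], ...]]. A call has 1 to 20 rows; each row shifts and turns the pose as measured when the row begins, along the tool's axes as they then stand; what a row does not reach is not made up. A row lasts 1/10 s, in which the tool goes at most 50 mm and 8.59 degrees, less where a joint would pass 70% of its speed; a pose out of reach is approached as far as the arm can. A call with a gripper value outside its range is refused whole. The fingers move at their own pace and stop on an object; the grip force is fixed at half the most. Time passes only in rows, so rows that do not move let the fingers close. It gives the time, the measured TCP pose, the force and the opening at its end, in the units of the state.
- arm.read_state(): the state, without advancing time (a new reading comes with each control period).
- arm.get_image(name): name is "side" or "top" or "wrist"; returns (picture, depth): 420x560x3 uint8, red, green, blue; 420x560 float32, mm along the optical axis (not along the pixel's ray), 0 where there is no reading.
- arm.camera_params(name): a dict with "fov_y" (degrees; the focal length in pixels is half the picture's height over the tangent of half this angle, whatever the lens; pixels are square), "cx", "cy" (the principal point, pixels), "world_from_camera" (4x4, takes a point from camera to world coordinates); the wrist camera has in their place "T_tool_cam" (4x4, takes a point from camera to tool coordinates, whose origin is the TCP and whose axes are the flange's). Camera axes: x right, y down, z forward; pixel columns grow to the right and rows downward; lengths in mm; the calibration is good to about 2 mm. A picture is of the moment at which its call begins: read the wrist's pose just before it. camera_params takes no time and is no camera call.
- arm.job_done(): hands the job in, once; it reports no verdict.
The state is a dict: "clock": time; "joints": joint angles; "joint_vel": joint speeds; "joint_efforts": joint torques, N m; "position": TCP position; "ee_rot": TCP orientation; "contact_force": force on the tool from outside, world axes, zero at the start; "wrist_torque": the same for the moment, N m; "gripper_width": finger opening in mm.
Only numpy, scipy, OpenCV 4.12 (cv2) and the standard library are available. Lean on these libraries where they do the work, as an engineer would, in place of code of your own. Each camera call takes 0.05 s, during which the arm holds its last target.

## Task

Press the raised tail of the brass rocker slowly down onto its stop and lean on it steadily for a good second with about 12 N, never as much as 25 N, so that its other end tips the small cork arbor disc up out of the pocket and stays up. Then take the disc and seat it gently, flat and fully down, over the upright spindle of the open reel frame, and let go of it there; leave the other things on the counter where they are.

Things in the scene. Friction and masses are not known exactly. Their poses are not given: they have to be found in the camera images.
- ejector: Fixed wooden ejector block on a 90 mm wide, 10 mm thick board; origin on the counter. Its x axis runs along the board (-155 to +95 mm) from the rocker's tail (-x) to the pocket (+x), y across, z up. Pocket block at x = +50 mm, 80 x 86 mm, top at z = 40 mm. A brass seesaw rocker lies along x, pivot (along y) at x = -45, z = 20 mm; its toe plate lies under the disc.
- rocker (a joint): Rocker tilt, rad: 0 level, 0.175 hard on its stop (tail down, toe up). Starts 0 to 0.02. Stiff pivot: moving it takes about 5 N at the tail point plus 0.4 N per mm/s of tail speed; it stays where left, carrying the disc. At 0.175 the disc lies tilted 0.175 rad (ejector +x side higher), its middle about 14 mm up and its side 11 mm out of the block, to be gripped along ejector y.
- tail (a point): Middle of the top of the rocker's raised tail pad, a flat brass pad 45 mm long (ejector x), 34 mm wide, 6 mm thick, 42 mm above the counter when the rocker is level, 80 mm from the pivot on the -x side. It sinks about 14 mm to the stop.
- pocket (a point): Centre of the round pocket's mouth, level with the block's top, 40 mm above the counter. The pocket is 54 mm in diameter, with a ledge 16 mm down on which the disc lies.
- disc: Small cork arbor disc, 50 mm diameter, 14 mm thick, with a 14 mm hole through the middle; 20 to 45 g. Origin at the centre of its underside, z along its axis. At the start it lies flat on the ledge, its top 2 mm below the block's top with about 2 mm of play all round, so that it cannot be gripped.
- disc_mid (a point): Centre of the small cork disc (middle of its hole, half way up its thickness, 7 mm from either face).
- reel: Open fly reel frame, fixed: a gold-finish round back plate of 92 mm diameter lying on a wooden bench plate (130 x 120 x 18 mm). Origin on the counter under the spindle. The plate's flat upper face is 30 mm above the counter, and from its middle a steel spindle of 10 mm diameter stands 22 mm higher, its top 6 mm tapered.
- seat (a point): Foot of the reel's spindle, on the plate's upper face, 30 mm above the counter: the disc's underside belongs here.
- pawl: Bystander: loose stainless click pawl, 50 mm long, 7 mm high.
- foot: Bystander: loose black hard rubber reel foot, 70 x 14 mm, 15 mm high.
- spare_reel: Bystander: loose complete gold-finish reel lying flat, 80 mm diameter, 46 mm high with its knob.
- big_cork: Bystander: bigger cork disc, 72 mm diameter, 20 mm thick, lying loose on the counter.
- driver: Bystander: loose screwdriver, 170 mm long.
- case_lock (a point): Bystander: brass cam lock in the middle of the robot-side face of the closed wooden parts case, which is fixed, 200 mm deep (away from the robot), 300 mm wide and 105 mm high; this point is 62 mm above the counter.
There are look-alikes about, which are no part of the job. What is shaped like the reel but green is not meant. Leave any green look-alike of the disc alone.

How it is judged:
By the outcome, as a careful person would: the job done as asked, in the order asked, and still so for the second after the job is handed in, with the robot touching nothing.
It also fails if it takes over 67 s, if anything falls off the work surface, if the arm or the gripper's body presses on something with over 40 N, if the wrist force passes 120 N, or if a joint passes its speed limit or range.

## Working session

There is one attempt and no reset: what is moved stays moved. The work goes in short steps, Python scripts to look and compute and a tool call to move; the robot and the scene stay as the last step left them, time stands still between calls to the robot, and variables do not carry over. Pictures are saved under pics/ and viewed, and the job is handed in when it is done.

Besides the shell and the picture viewer there is one more tool, called after "Call:" as a command line: name --argument value ..., lists and objects as JSON in quotes. drive_tool: Moves the arm, as the interface text tells. Its arguments: {"type":"object","properties":{"moves":{"type":"array","items":{"type":"array","items":{"type":"array","items":{"type":"number"}}}}},"required":["moves"]}

```bash
mkdir -p pics; cat > h.py <<'E'
import numpy as np, cv2
from bench import arm
from scipy.spatial.transform import Rotation as R
def snap(n,fn):
    s=arm.read_state(); im,d=arm.get_image(n)
    p=arm.camera_params(n)
    if n=='wrist':
        T=np.eye(4);T[:3,:3]=R.from_quat(s['ee_rot']).as_matrix();T[:3,3]=s['position'];T=T@np.array(p['T_tool_cam'])
    else: T=np.array(p['world_from_camera'])
    f=210/np.tan(np.radians(p['fov_y'])/2)
    np.savez('pics/'+fn+'.npz',im=im,d=d,T=T,f=f,cx=p['cx'],cy=p['cy'])
    cv2.imwrite('pics/'+fn+'.png',im[:,:,::-1])
def load(fn): return np.load('pics/'+fn+'.npz')
def pt(fn,u,v,z=None):
    q=load(fn);r=np.array([(u-q['cx'])/q['f'],(v-q['cy'])/q['f'],1.]);T=q['T']
    if z is None:
        w=q['d'][int(round(v)),int(round(u))]
        return (T@np.append(r*w,1))[:3].round(1)
    d=T[:3,:3]@r;o=T[:3,3];return (o+d*(z-o[2])/d[2]).round(1)
def crop(fn,u0,v0,u1,v1,out,k=4):
    im=load(fn)['im'][v0:v1,u0:u1,::-1]
    cv2.imwrite('pics/'+out+'.png',cv2.resize(im,None,fx=k,fy=k,interpolation=cv2.INTER_CUBIC))
E
python3 - <<'E'
from h import *
for n in('top','side','wrist'):snap(n,n+'0')
s=arm.read_state();print({k:np.round(v,3) for k,v in s.items()})
for n in('top','side','wrist'):print(arm.camera_params(n))
E
```

```text
{'clock': np.float64(0.15), 'joints': array([-1.002,  0.385,  0.007, -0.   , -1.194, -0.259]), 'joint_vel': array([-0.002, -0.003,  0.003,  0.   ,  0.001, -0.001]), 'joint_efforts': array([-0.0000e+00, -3.9268e+01,  1.8858e+01,  4.1890e+00, -3.0000e-03,
       -0.0000e+00]), 'position': array([ 190.41 , -594.844,  230.481]), 'ee_rot': array([-0.154,  0.988,  0.001, -0.   ]), 'contact_force': array([-0.355, -0.035,  0.494]), 'wrist_torque': array([-0.076, -0.003, -0.022]), 'gripper_width': np.float64(85.291)}
{'fov_y': 44.97326387999689, 'cx': 279.03308016842016, 'cy': 199.7427184864099, 'world_from_camera': array([[ 3.77967166e-03, -9.89161109e-01,  1.46785607e-01,
         3.86514113e+02],
       [-9.99982815e-01, -4.39651971e-03, -3.87817046e-03,
         5.64694051e+00],
       [ 4.48148121e-03, -1.46768426e-01, -9.89160728e-01,
         1.11872357e+03],
       [ 0.00000000e+00,  0.00000000e+00,  0.00000000e+00,
         1.00000000e+00]])}
{'fov_y': 46.151595738478456, 'cx': 282.53494063217323, 'cy': 214.28906759045964, 'world_from_camera': array([[-7.04725894e-01, -4.22425545e-01,  5.70015853e-01,
        -1.06759786e+02],
       [-7.09337855e-01,  4.35574884e-01, -5.54178967e-01,
         6.17098184e+02],
       [-1.41852366e-02, -7.94878091e-01, -6.06603330e-01,
         7.64847505e+02],
       [ 0.00000000e+00,  0.00000000e+00,  0.00000000e+00,
         1.00000000e+00]])}
{'fov_y': 69.7719520448, 'cx': 279.1580276975752, 'cy': 212.2134008017559, 'T_tool_cam': array([[-1.76056886e-04, -9.44738594e-01, -3.27824584e-01,
         8.42632561e+01],
       [ 9.99999910e-01, -2.93285428e-04,  3.08156246e-04,
        -6.45721729e-01],
       [-3.87273272e-04, -3.27824500e-01,  9.44738560e-01,
        -1.43229962e+02],
       [ 0.00000000e+00,  0.00000000e+00,  0.00000000e+00,
         1.00000000e+00]])}
```

View pics/top0.png

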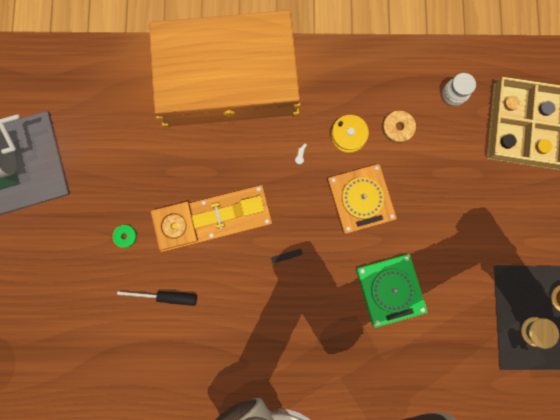

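View pics/side0.png

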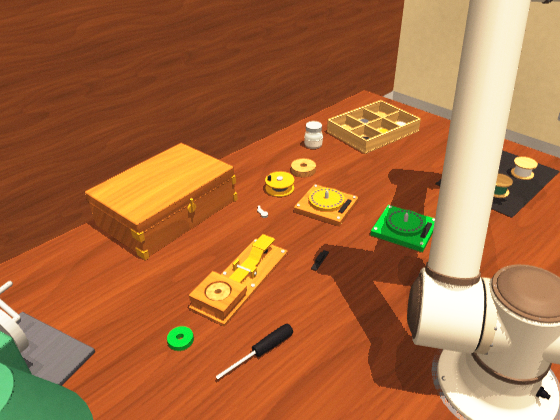

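View pics/wrist0.png

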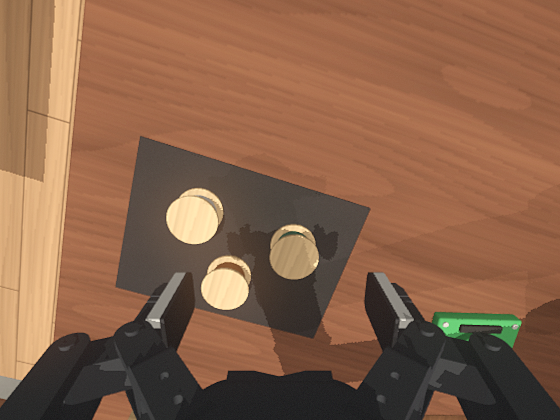

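Top view: the ejector pocket with the disc is at (174,226) and the rocker tail at about (255,205). The gold open reel is at (364,197).
Could be mistaken:
- Disc: cork in pocket (174,226), green disc (123,236), big cork (400,126), corks at (540,332).
- Reel: gold frame (364,197), green frame (395,290), spare reel (350,132).

I choose the cork in the pocket and the gold frame, and check both in crops.

```bash
python3 - <<'E'
from h import *
a=load('top0')['im']
c1=cv2.resize(a[175:260,145:280],None,fx=5.9,fy=5.9,interpolation=cv2.INTER_CUBIC)
cv2.imwrite('pics/c1.png',c1[:,:,::-1])
crop('top0',320,155,405,240,'c2',6)
crop('side0',180,220,300,330,'c3',5)
E
```

```text
(no output)
```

View pics/c1.png

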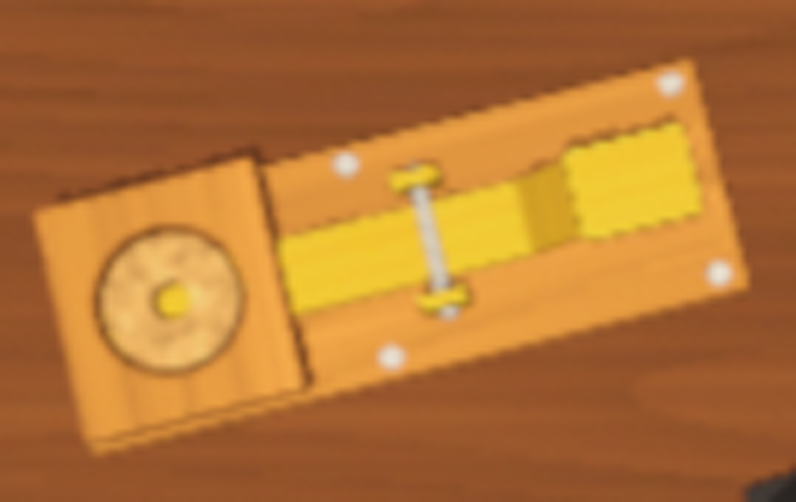

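View pics/c2.png

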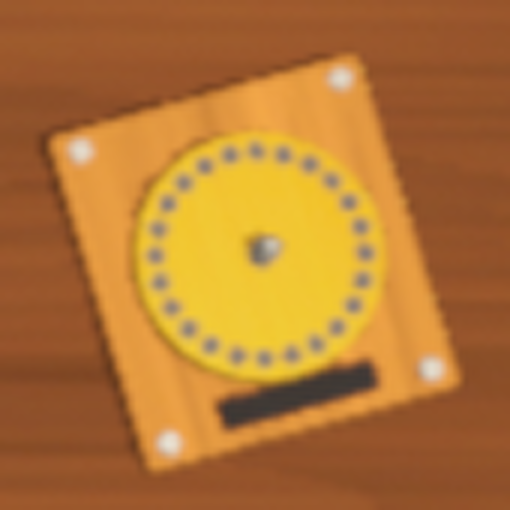

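View pics/c3.png

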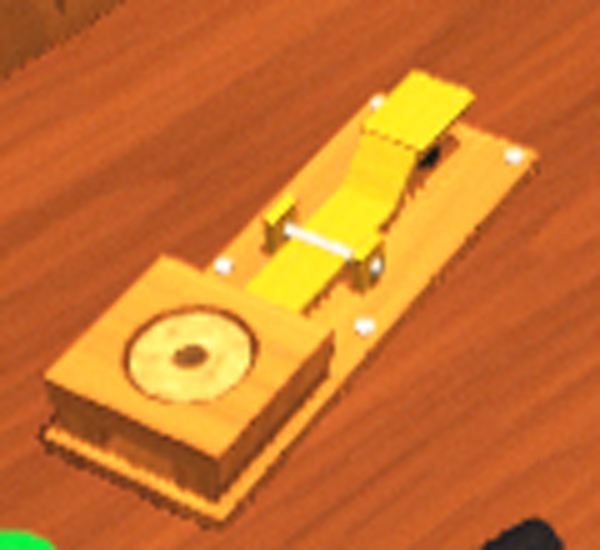

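Crops: brown cork disc in the wooden pocket, centre (173.8,225.8). The tail pad's corners average to (252.5,205.7). The gold plate's centre is (363.3,197.6). These match the description.

```bash
python3 - <<'E'
from h import *
print('tail',pt('top0',252.5,205.7,42),pt('top0',252.5,205.7))
print('pocket',pt('top0',173.8,225.8,38),pt('top0',173.8,225.8))
print('seat',pt('top0',363.3,197.6,30), pt('top0',358,205))
# side
print('side tail',pt('side0',180+419/5,220+112/5,42),'disc',pt('side0',180+190/5,220+354/5,38),'plate c',pt('side0',327,199,30))
a=pt('top0',252.5,205.7,42);b=pt('top0',173.8,225.8,38);d=b-a;print(np.hypot(*d[:2]),np.degrees(np.arctan2(d[1],d[0])))
# block edges angle
A=np.array([[565,150],[685,122],[702,212],[585,240]])/5.9+[145,175]
for q in A:print(pt('top0',*q,42))
E
```

```text
tail [533.1  58.2  42. ] [533.3  58.2  41.2]
pocket [489.6 225.9  38. ] [491.4 229.6  19.8]
seat [ 553.6 -181.7   30. ] [ 537.1 -169.6   31.7]
side tail [528.8  59.6  42. ] disc [488.9 224.1  38. ] plate c [ 547.9 -178.8   30. ]
173.24993506492288 104.54156903375824
[544.5  83.5  42. ]
[554.9  40.   42. ]
[522.   33.5  42. ]
[511.6  75.8  42. ]
```

Call:
drive_tool --moves '[[[0, 0, 0, 0, 0, 0, -0.14], [0, 0, 0, 0, 0, 0, -0.14], [0, 0, 0, 0, 0, 0, -0.14], [0, 0, 0, 0, 0, 0, -0.14], [0, 0, 0, 0, 0, 0, -0.14], [0, 0, 0, 0, 0, 0, -0.14], [0, 0, 0, 0, 0, 0, -0.14], [0, 0, 0, 0, 0, 0, -0.14], [0, 0, 0, 0, 0, 0, -0.14], [0, 0, 0, 0, 0, 0, -0.14], [0, 0, 0, 0, 0, 0, -0.14], [0, 0, 0, 0, 0, 0, 0]]]'

```text
clock: 1.35
position: [189.5, -591.8, 224.5]
ee_rot: [0.817, -0.577, -0.006, -0.004]
contact_force: [0.2, 0.4, -0.9]
gripper_width: 0.0
```

```bash
cat >> h.py <<'E'
def go(p,yaw=None,tilt=0,ex=104.5):
    """delta to world p; target: tool x at angle ex+180, tool y along ejector y, tilt about ejector y"""
    s=arm.read_state();r=R.from_quat(s['ee_rot'])
    a=np.radians(ex+180 if yaw is None else yaw)
    x=np.array([np.cos(a),np.sin(a),0]);z=np.array([0,0,-1.]);y=np.cross(z,x)
    t=R.from_matrix(np.stack([x,y,z],1))
    t=t*R.from_rotvec([0,tilt,0])
    d=r.inv().apply(np.array(p)-s['position'])
    print('t',round(float(s['clock']),2),'pos',s['position'].round(1),'F',s['contact_force'].round(1),'w',round(float(s['gripper_width']),1))
    print('dpos tool mm',d.round(1),'rot',(r.inv()*t).as_rotvec().round(4))
E
python3 - <<'E'
from h import *
go([533,58,200])
E
```

```text
t 1.35 pos [ 189.5 -591.8  224.5] F [ 0.2  0.4 -0.9] w 0.0
dpos tool mm [-497.  -541.2   31.2] rot [0.0007 0.0136 0.0882]
```

Call:
drive_tool --moves '[[[0, -0.03, -0.033, 0, 0, 0, 0.03], [0, -0.03, -0.033, 0, 0, 0, 0.03], [0, -0.03, -0.033, 0, 0, 0, 0.03], [0, -0.03, -0.033, 0, 0, 0, 0], [0, -0.03, -0.033, 0, 0, 0, 0], [0, -0.03, -0.033, 0, 0, 0, 0], [0, -0.03, -0.033, 0, 0, 0, 0], [0, -0.03, -0.033, 0, 0, 0, 0], [0, -0.03, -0.033, 0, 0, 0, 0], [0, -0.03, -0.033, 0, 0, 0, 0], [0, -0.03, -0.033, 0, 0, 0, 0], [0, -0.03, -0.033, 0, 0, 0, 0], [0, -0.03, -0.033, 0, 0, 0, 0], [0, -0.03, -0.033, 0, 0, 0, 0], [0, -0.03, -0.033, 0, 0, 0, 0], [0, -0.02, -0.02, 0, 0, 0, 0], [0, 0, 0, 0, 0, 0, 0]]]'

```text
clock: 3.05
position: [595.6, 6.7, 227.5]
ee_rot: [0.769, -0.639, -0.006, -0.004]
contact_force: [-0.3, -0.5, 1.1]
gripper_width: 0.0
```

```bash
python3 - <<'E'
from h import *
go([533,58,200])
snap('wrist','w1');go([533,58,120])
E
```

```text
t 3.05 pos [595.6   6.7 227.5] F [-0.3 -0.5  1.1] w 0.0
dpos tool mm [-61.4  52.1  28.5] rot [ 0.0012  0.0153 -0.0684]
t 3.1 pos [594.6   5.6 227.4] F [ 0.1  0.5 -0.1] w -0.4
dpos tool mm [-61.1  50.7 108.5] rot [ 0.0023  0.0153 -0.069 ]
```

View pics/w1.png

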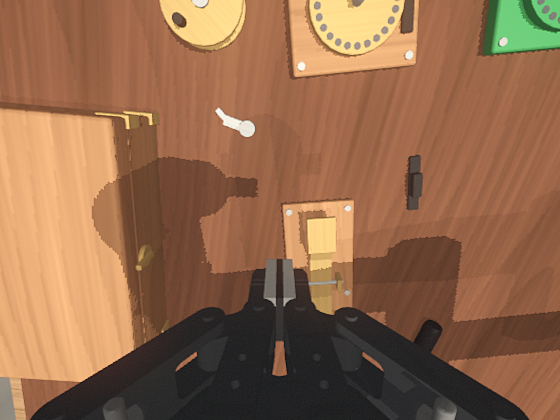

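Wrist view: tail pad corners are about (307,219),(334,217),(337,253),(308,255). The gold reel is at the top edge, with its spindle near (357,1).

```bash
python3 - <<'E'
from h import *
P=[pt('w1',*q,42) for q in [(307,219),(334,217),(337,253),(308,255)]]
print(P,np.mean(P,0),pt('w1',322,236))
go([534,58,70])
E
```

```text
[array([556.5,  40.4,  42. ]), array([526.2,  32.2,  42. ]), array([511.1,  77.1,  42. ]), array([545.2,  86.2,  42. ])] [534.75   58.975  42.   ] [534.1  58.7  41.3]
t 3.1 pos [594.6   5.6 227.4] F [ 0.1  0.5 -0.1] w -0.4
dpos tool mm [-60.2  49.5 158.5] rot [ 0.0023  0.0153 -0.069 ]
```

Call:
drive_tool --moves '[[[0, -0.012, 0.01, 0.03, 0, 0.004, -0.017], [0, -0.012, 0.01, 0.03, 0, 0.004, -0.017], [0, -0.012, 0.01, 0.03, 0, 0.004, -0.017], [0, -0.012, 0.01, 0.03, 0, 0.003, -0.017], [0, -0.012, 0.01, 0.02, 0, 0, 0], [0, 0, 0, 0, 0, 0, 0], [0, 0, 0, 0, 0, 0, 0]]]'

```text
clock: 3.8
position: [528.2, 48.8, 85.7]
ee_rot: [0.785, -0.62, 0.001, 0.001]
contact_force: [0.4, -0.0, 0.8]
gripper_width: 0.1
```

```bash
python3 - <<'E'
from h import *
go([534,58.5,46])
E
```

```text
t 3.8 pos [528.2  48.8  85.7] F [ 0.4 -0.   0.8] w 0.1
dpos tool mm [-8.2 -7.9 39.7] rot [ 0.0001 -0.0022 -0.0186]
```

Call:
drive_tool --moves '[[[0, -0.003, -0.003, 0.013, 0, 0, -0.009], [0, -0.003, -0.003, 0.013, 0, 0, -0.009], [0, -0.002, -0.002, 0.01, 0, 0, 0], [0, 0, 0, 0, 0, 0, 0], [0, 0, 0, 0, 0, 0, 0]]]'

```text
clock: 4.3
position: [538.3, 58.1, 49.4]
ee_rot: [0.79, -0.614, 0.003, -0.002]
contact_force: [-0.6, -0.3, 0.3]
gripper_width: -0.2
```

```bash
python3 - <<'E'
from h import *
go([534,58.5,42])
snap('side','s1'); crop('side','s1' and 0,0,0,0,'x') if 0 else crop('s1',200,180,320,300,'s1c',5)
E
```

```text
t 4.3 pos [538.3  58.1  49.4] F [-0.6 -0.3  0.3] w -0.2
dpos tool mm [-1.5  4.1  7.4] rot [-0.0068 -0.0019 -0.0033]
```

View pics/s1c.png

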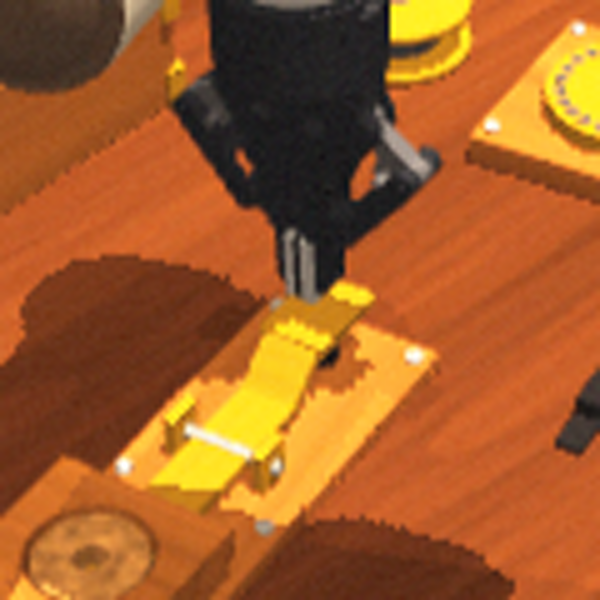

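The shut fingertips stand just above the pad. I go down gently and read the force.

Call:
drive_tool --moves '[[[0, 0, 0.002, 0.001, 0, 0, 0], [0, 0, 0.002, 0.001, 0, 0, 0], [0, 0, 0, 0.001, 0, 0, 0], [0, 0, 0, 0.001, 0, 0, 0]]]'

```text
clock: 4.75
position: [534.5, 57.2, 46.2]
ee_rot: [0.79, -0.614, 0.003, -0.003]
contact_force: [-0.5, 0.4, 0.2]
gripper_width: 0.1
```

Call:
drive_tool --moves '[[[0, 0, 0, 0.001, 0, 0, 0], [0, 0, 0, 0.001, 0, 0, 0], [0, 0, 0, 0.001, 0, 0, 0]]]'

```text
clock: 5.05
position: [534.7, 57.2, 43.3]
ee_rot: [0.79, -0.614, 0.004, -0.003]
contact_force: [0.1, -0.3, -0.0]
gripper_width: -0.3
```

Call:
drive_tool --moves '[[[0, 0, 0, 0.0007, 0, 0, 0], [0, 0, 0, 0.0007, 0, 0, 0], [0, 0, 0, 0.0007, 0, 0, 0]]]'

```text
clock: 5.35
position: [534.8, 57.3, 41.1]
ee_rot: [0.79, -0.613, 0.004, -0.003]
contact_force: [-2.3, 0.2, 5.5]
gripper_width: 0.2
```

Call:
drive_tool --moves '[[[0, 0, 0, 0.0007, 0, 0, 0], [0, 0, 0, 0.0007, 0, 0, 0], [0, 0, 0, 0.0007, 0, 0, 0]]]'

```text
clock: 5.65
position: [534.8, 57.2, 40.9]
ee_rot: [0.79, -0.613, 0.004, -0.003]
contact_force: [-1.9, 0.4, 5.4]
gripper_width: -0.3
```

Contact at z ≈ 41, with stiffness about 8 N per mm commanded. I push a bit more.

Call:
drive_tool --moves '[[[0, 0, 0, 0.0012, 0, 0, 0], [0, 0, 0, 0.0012, 0, 0, 0], [0, 0, 0, 0.0012, 0, 0, 0], [0, 0, 0, 0.0012, 0, 0, 0]]]'

```text
clock: 6.05
position: [534.9, 56.9, 39.9]
ee_rot: [0.791, -0.612, 0.004, -0.003]
contact_force: [-0.7, -0.1, 7.8]
gripper_width: -0.0
```

Call:
drive_tool --moves '[[[0, 0, 0, 0.0013, 0, 0, 0], [0, 0, 0, 0.0013, 0, 0, 0], [0, 0, 0, 0.0013, 0, 0, 0], [0, 0, 0, 0.0013, 0, 0, 0]]]'

```text
clock: 6.45
position: [535.0, 56.7, 38.8]
ee_rot: [0.791, -0.612, 0.005, -0.003]
contact_force: [-2.9, 0.4, 8.0]
gripper_width: -0.1
```

Call:
drive_tool --moves '[[[0, 0, 0, 0.0016, 0, 0, 0], [0, 0, 0, 0.0016, 0, 0, 0], [0, 0, 0, 0.0016, 0, 0, 0], [0, 0, 0, 0.0016, 0, 0, 0], [0, 0, 0, 0.0016, 0, 0, 0], [0, 0, 0, 0.0016, 0, 0, 0], [0, 0, 0, 0.0016, 0, 0, 0], [0, 0, 0, 0.0016, 0, 0, 0], [0, 0, 0, 0.0016, 0, 0, 0], [0, 0, 0, 0.0016, 0, 0, 0]]]'

```text
clock: 7.45
position: [535.3, 55.7, 34.4]
ee_rot: [0.793, -0.61, 0.007, -0.002]
contact_force: [-2.2, -0.9, 8.0]
gripper_width: 0.4
```

Call:
drive_tool --moves '[[[0, 0, 0, 0.0016, 0, 0, 0], [0, 0, 0, 0.0016, 0, 0, 0], [0, 0, 0, 0.0016, 0, 0, 0], [0, 0, 0, 0.0016, 0, 0, 0], [0, 0, 0, 0.0016, 0, 0, 0], [0, 0, 0, 0.0016, 0, 0, 0], [0, 0, 0, 0.0016, 0, 0, 0], [0, 0, 0, 0.0016, 0, 0, 0]]]'

```text
clock: 8.25
position: [535.6, 55.1, 30.8]
ee_rot: [0.794, -0.608, 0.008, -0.002]
contact_force: [-3.0, 0.2, 8.0]
gripper_width: 0.3
```

Call:
drive_tool --moves '[[[0, 0, 0, 0.0015, 0, 0, 0], [0, 0, 0, 0.0015, 0, 0, 0], [0, 0, 0, 0.0015, 0, 0, 0], [0, 0, 0, 0.0015, 0, 0, 0], [0, 0, 0, 0.0015, 0, 0, 0], [0, 0, 0, 0.0015, 0, 0, 0], [0, 0, 0, 0.0015, 0, 0, 0]]]'

```text
clock: 8.95
position: [535.6, 54.9, 29.0]
ee_rot: [0.795, -0.607, 0.009, -0.002]
contact_force: [-4.3, 0.0, 11.6]
gripper_width: -0.3
```

Call:
drive_tool --moves '[[[0, 0, 0, 0.0015, 0, 0, 0], [0, 0, 0, 0.0015, 0, 0, 0], [0, 0, 0, 0.0015, 0, 0, 0], [0, 0, 0, 0.0015, 0, 0, 0]]]'

```text
clock: 9.35
position: [535.7, 54.9, 29.1]
ee_rot: [0.796, -0.606, 0.01, -0.002]
contact_force: [-3.8, 0.8, 10.7]
gripper_width: 0.0
```

It stalls at z ≈ 29 under 11 N, so it is on the stop. I now lean for 1.5 s with slightly more.

Call:
drive_tool --moves '[[[0, 0, 0, 0.0017, 0, 0, 0], [0, 0, 0, 0.0017, 0, 0, 0], [0, 0, 0, 0.0017, 0, 0, 0], [0, 0, 0, 0.0017, 0, 0, 0], [0, 0, 0, 0.0017, 0, 0, 0], [0, 0, 0, 0.0017, 0, 0, 0], [0, 0, 0, 0.0017, 0, 0, 0]]]'

```text
clock: 10.05
position: [535.7, 54.9, 29.0]
ee_rot: [0.797, -0.604, 0.012, -0.002]
contact_force: [-4.8, -0.2, 11.6]
gripper_width: -0.2
```

Call:
drive_tool --moves '[[[0, 0, 0, 0.0017, 0, 0, 0], [0, 0, 0, 0.0017, 0, 0, 0], [0, 0, 0, 0.0017, 0, 0, 0], [0, 0, 0, 0.0017, 0, 0, 0], [0, 0, 0, 0.0017, 0, 0, 0], [0, 0, 0, 0.0017, 0, 0, 0], [0, 0, 0, 0.0017, 0, 0, 0], [0, 0, 0, 0.0017, 0, 0, 0]]]'

```text
clock: 10.85
position: [535.8, 54.9, 29.0]
ee_rot: [0.799, -0.602, 0.014, -0.002]
contact_force: [-5.4, 0.4, 12.3]
gripper_width: -0.0
```

```bash
python3 - <<'E'
from h import *
snap('side','s2'); crop('s2',180,180,300,330,'s2c',4)
go([0,0,0])
E
```

```text
t 10.9 pos [535.8  54.9  29. ] F [-4.4 -0.3 11.8] w -0.0
dpos tool mm [-95.7 530.5  16.7] rot [-0.02   -0.0192  0.0269]
```

View pics/s2c.png

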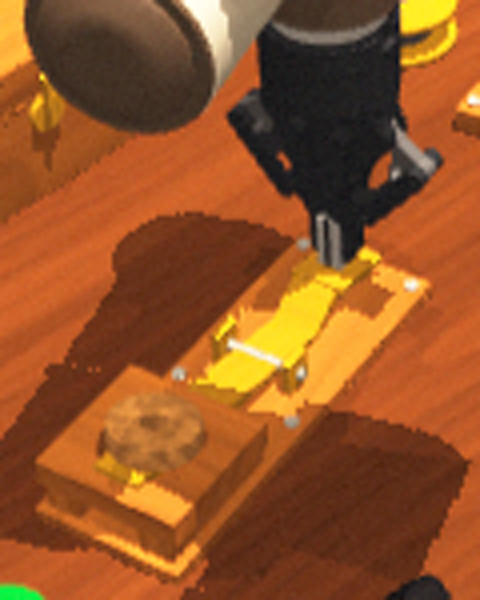

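The disc is tipped up, as the side view shows at about (155,430) in the crop. I lift off and open the gripper, then look at the spindle from above and at the disc from the top camera.

Call:
drive_tool --moves '[[[0, 0, 0, -0.001, 0, 0, 0], [0, 0, 0, -0.003, 0, 0, 0], [0, 0, 0, -0.01, 0, 0, 0], [0, 0, 0, -0.02, -0.005, -0.005, 0.007], [0, 0, 0, -0.03, -0.005, -0.005, 0.007], [0.8, 0.02, 0, -0.03, -0.005, -0.005, 0.007], [0.8, 0.03, 0, -0.02, -0.005, -0.005, 0.007], [0.8, 0.03, 0, 0, 0, 0, 0], [0.8, 0.03, 0, 0, 0, 0, 0], [0.8, 0.03, 0, 0, 0, 0, 0], [0.8, 0.02, 0, 0, 0, 0, 0], [0.8, 0, 0, 0, 0, 0, 0], [0.8, 0, 0, 0, 0, 0, 0]]]'

```text
clock: 12.2
position: [577.1, -104.3, 154.6]
ee_rot: [0.791, -0.612, 0.002, -0.002]
contact_force: [-0.7, 0.4, -0.2]
gripper_width: 68.2
```

```bash
python3 - <<'E'
from h import *
go([536,-114,130])
snap('wrist','w2');snap('top','t2');crop('t2',145,175,280,260,'t2c',5)
E
```

```text
t 12.2 pos [ 577.1 -104.3  154.6] F [-0.7  0.4 -0.2] w 68.2
dpos tool mm [-0.9 42.3 24.3] rot [-0.0054 -0.0005  0.0006]
```

View pics/w2.png

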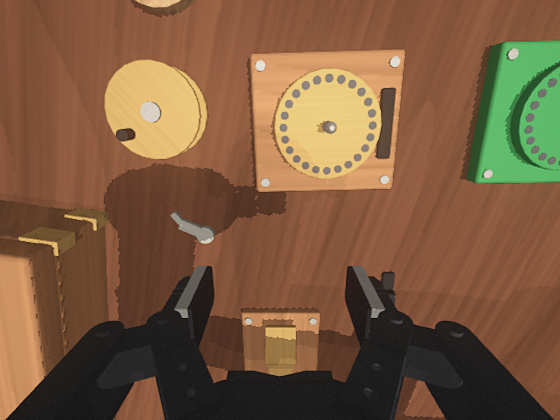

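View pics/t2c.png

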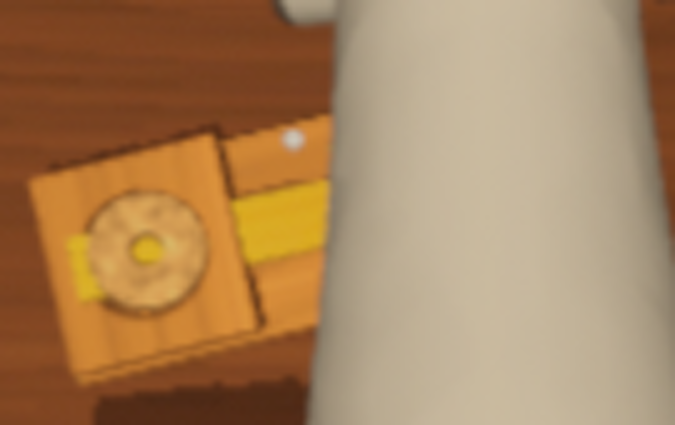

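```bash
python3 - <<'E'
from h import *
crop('w2',265,60,390,185,'w2c',5)
print('disc',pt('t2',174.4,225,51),pt('t2',174.4,225), pt('t2',179,218),pt('t2',168,230))
E
```

```text
disc [490.1 222.   51. ] [491.3 224.5  39. ] [505.  212.9  50.8] [479.5 235.2  50.8]
```

View pics/w2c.png

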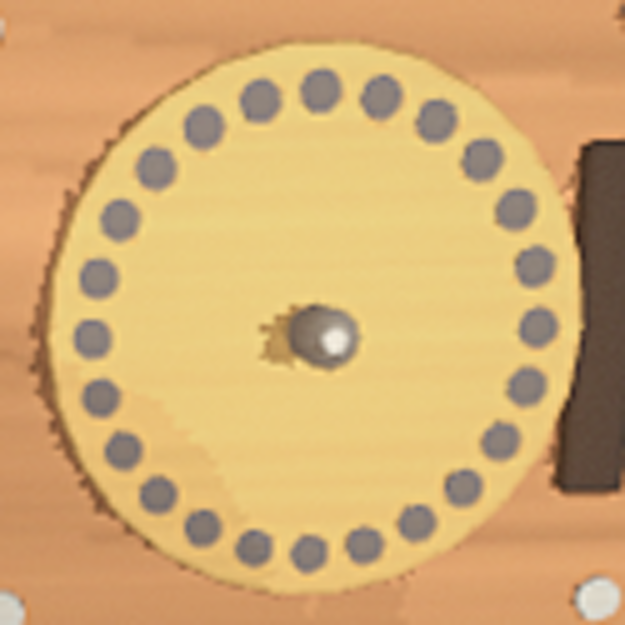

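```bash
python3 - <<'E'
from h import *
D=np.array([[92,339],[98,279],[120,220],[155,168],[204,127],[260,101],[321,90],[381,97],[437,121],[482,160],[515,209],[535,267],[538,327],[527,386],[501,441],[463,488],[416,523],[364,545],[309,553],[254,548],[203,527],[159,495],[124,450],[101,398]])/5+[265,60]
P=np.array([pt('w2',u,v,30) for u,v in D])
A=np.c_[2*P[:,:2],np.ones(len(P))];s=np.linalg.lstsq(A,(P[:,:2]**2).sum(1),rcond=None)[0]
print('circle',s[:2],np.sqrt(s[2]+s[0]**2+s[1]**2))
print('tip',pt('w2',332,128,52),'foot',pt('w2',265+300/5,60+338/5,32),pt('w2',300,150))
E
```

```text
circle [ 555.23164427 -182.22613663] 38.10000535693507
tip [ 555.3 -182.4   52. ] foot [ 557.7 -180.8   32. ] [ 573.2 -157.4   32.2]
```

Plate centre and spindle tip agree at (555.3,-182.3). The disc's top centre is at about (490,222). Now I go above the disc.

Call:
drive_tool --moves '[[[0.72, -0.034, 0, 0, 0, 0, 0], [0.72, -0.034, 0, 0, 0, 0, 0], [0.72, -0.034, 0, 0, 0, 0, 0], [0.72, -0.034, 0, 0, 0, 0, 0], [0.72, -0.034, 0, 0, 0, 0, 0], [0.72, -0.034, 0, 0, 0, 0, 0], [0.72, -0.034, 0, 0, 0, 0, 0], [0.72, -0.034, 0, 0, 0, 0, 0], [0.72, -0.034, 0, 0, 0, 0, 0], [0.72, -0.034, 0, 0, 0, 0, 0], [0.72, 0, 0, 0, 0, -0.06, 0], [0.72, 0, 0, 0, 0, -0.06, 0], [0.72, 0, 0, 0, 0, -0.055, 0], [0.72, 0, 0, 0, 0, 0, 0]]]'

```text
clock: 13.7
position: [477.2, 252.6, 156.3]
ee_rot: [0.796, -0.598, -0.07, -0.057]
contact_force: [0.5, 0.2, -0.4]
gripper_width: 61.6
```

```bash
python3 - <<'E'
from h import *
q=load('t2')
# plane fit to disc top
vv,uu=np.mgrid[213:238,162:187]
P=np.array([pt('t2',u,v) for u,v in zip(uu.ravel(),vv.ravel())])
c=np.array([490.1,222.]);ex=np.array([-.25,.968]);ey=np.array([-.968,-.25])
r=P[:,:2]-c;rr=np.hypot(*r.T);m=(rr>10)&(rr<22)
A=np.c_[r@ex,r@ey,np.ones(len(r))][m];s=np.linalg.lstsq(A,P[m,2],rcond=None)[0];print('plane ex,ey,z0',s,np.std(A@s-P[m,2]))
go([491.2,223.4,70],tilt=-0.175)
snap('wrist','w3');snap('side','s3');crop('s3',180,180,300,330,'s3c',4)
E
```

```text
plane ex,ey,z0 [ 0.19254964 -0.07044405 51.32779458] 4.916244949272818
t 13.7 pos [477.2 252.6 156.3] F [ 0.5  0.2 -0.4] w 61.6
dpos tool mm [47.1 -4.7 79.1] rot [-0.0021  0.007   0.0298]
```

View pics/w3.png

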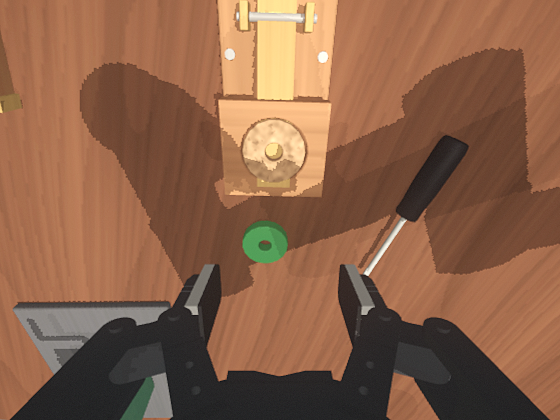

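View pics/s3c.png

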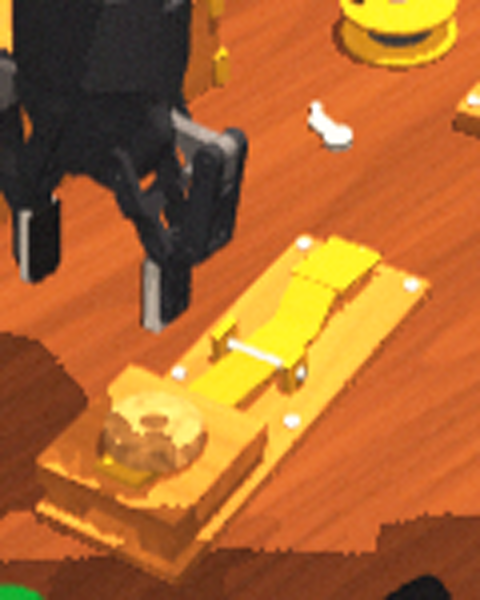

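```bash
python3 - <<'E'
from h import *
crop('w3',215,95,335,200,'w3c',6)
E
```

```text
(no output)
```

View pics/w3c.png

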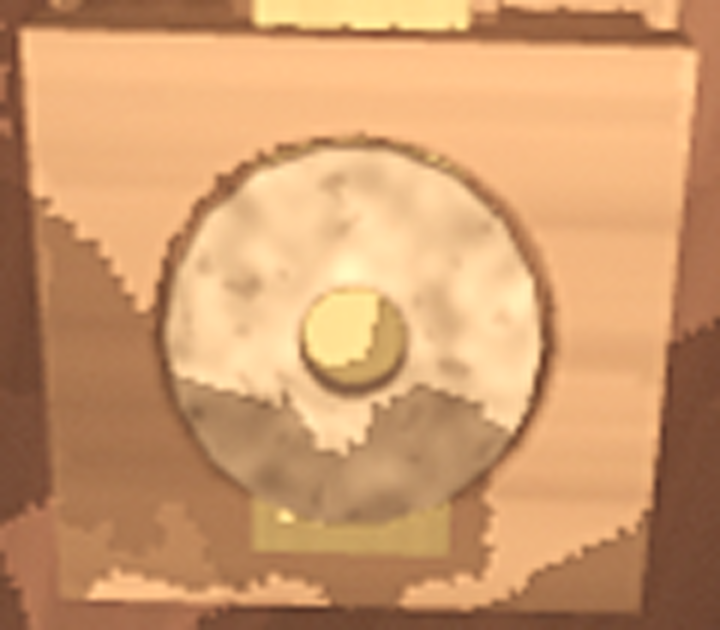

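```bash
python3 - <<'E'
from h import *
print(pt('w3',273.8,151.7,51.5))
for q in [(20,30),(693,45),(640,610),(60,600)]: print(pt('w3',215+q[0]/6,95+q[1]/6,40))
c=pt('w3',273.8,151.7,51.5)
m=c+np.array([-.25*1.2,.968*1.2,-6.9]);print(m)
t=np.array([-.25*.174,.968*.174,-.985]) # tool z
go(m-t*15,tilt=-0.175)
E
```

```text
[491.7 221.7  51.5]
[542.6 198.1  40. ]
[459.8 175.9  40. ]
[438.6 253.4  40. ]
[522.1 276.2  40. ]
[491.4    222.8616  44.6   ]
t 13.8 pos [477.2 252.6 156.2] F [-0.3  0.4  0.5] w 61.6
dpos tool mm [51.9 -4.5 89. ] rot [-0.002   0.0051  0.0306]
```

Call:
drive_tool --moves '[[[0.72, 0.013, -0.001, 0.012, 0, 0, 0.01], [0.72, 0.013, -0.001, 0.015, 0, 0, 0.01], [0.72, 0.013, -0.001, 0.015, 0, 0, 0.007], [0.72, 0.013, -0.001, 0.015, 0, 0, 0], [0.72, 0, 0, 0.01, 0, 0, 0], [0.72, 0, 0, 0, 0, 0, 0], [0.72, 0, 0, 0, 0, 0, 0]]]'

```text
clock: 14.5
position: [489.8, 213.4, 73.8]
ee_rot: [0.789, -0.608, -0.07, -0.052]
contact_force: [-0.4, -0.3, 0.9]
gripper_width: 61.4
```

```bash
python3 - <<'E'
from h import *
m=np.array([491.4,222.9,44.6])
t=np.array([-.257*.174,.966*.174,-.985])
go(m-t*10,tilt=-0.175,ex=104.9)
E
```

```text
t 14.5 pos [489.8 213.4  73.8] F [-0.4 -0.3  0.9] w 61.4
dpos tool mm [-3.6 -4.  20.3] rot [ 0.0024 -0.001  -0.0024]
```

Call:
drive_tool --moves '[[[0.72, -0.002, -0.002, 0.003, 0, 0, 0], [0.72, -0.002, -0.002, 0.005, 0, 0, 0], [0.72, 0, 0, 0.005, 0, 0, 0], [0.72, 0, 0, 0.003, 0, 0, 0], [0.72, 0, 0, 0, 0, 0, 0], [0.72, 0, 0, 0, 0, 0, 0]]]'

```text
clock: 15.1
position: [493.1, 223.7, 59.7]
ee_rot: [0.79, -0.607, -0.069, -0.054]
contact_force: [-0.7, -0.7, -0.4]
gripper_width: 61.5
```

```bash
python3 - <<'E'
from h import *
m=np.array([491.4,222.9,44.6])
t=np.array([-.257*.174,.966*.174,-.985])
go(m,tilt=-0.175,ex=104.9)
snap('wrist','w4');snap('side','s4');crop('s4',170,200,290,320,'s4c',5)
E
```

```text
t 15.1 pos [493.1 223.7  59.7] F [-0.7 -0.7 -0.4] w 61.5
dpos tool mm [ 3.   1.9 14.8] rot [-0.0019  0.0001  0.001 ]
```

View pics/w4.png

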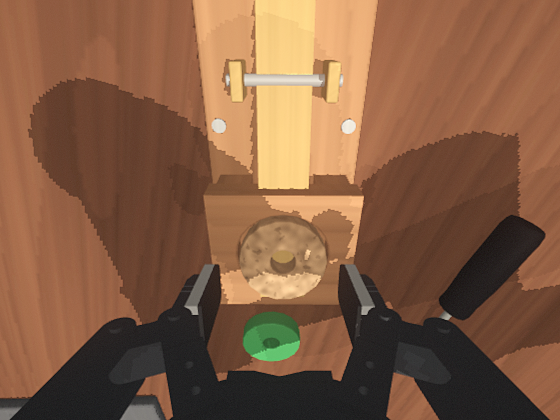

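View pics/s4c.png

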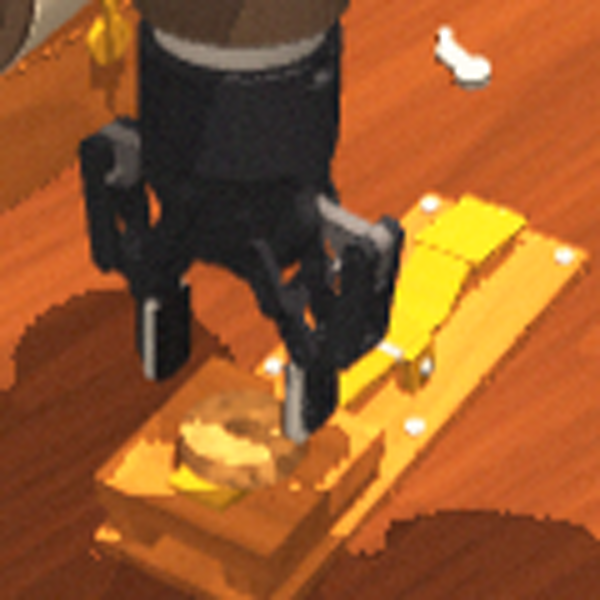

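Call:
drive_tool --moves '[[[0.72, 0.0015, 0.001, 0.003, 0, 0, 0], [0.72, 0.0015, 0.001, 0.004, 0, 0, 0], [0.72, 0, 0, 0.004, 0, 0, 0], [0.72, 0, 0, 0.003, 0, 0, 0]]]'

```text
clock: 15.6
position: [491.5, 222.4, 45.1]
ee_rot: [0.79, -0.607, -0.069, -0.055]
contact_force: [0.5, -0.0, 0.5]
gripper_width: 61.3
```

```bash
python3 - <<'E'
from h import *
m=np.array([491.4,222.9,44.6])
go(m,tilt=-0.175,ex=104.9)
snap('side','s5');crop('s5',180,240,270,320,'s5c',7)
E
```

```text
t 15.6 pos [491.5 222.4  45.1] F [ 0.5 -0.   0.5] w 61.3
dpos tool mm [-0.4  0.   0.5] rot [-0.0034  0.0007  0.0005]
```

View pics/s5c.png

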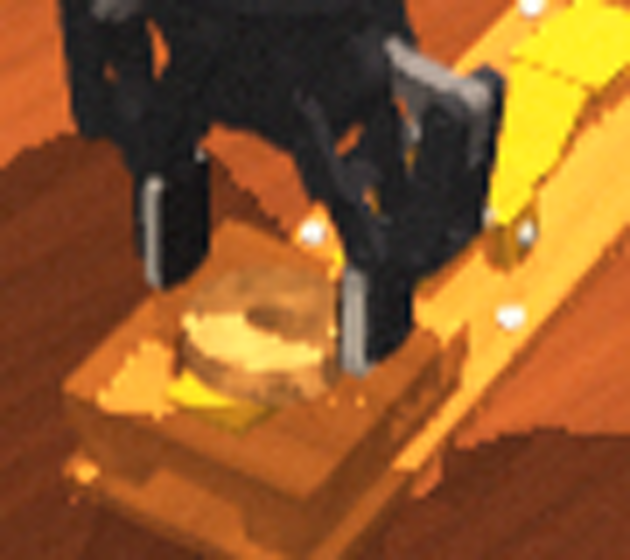

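Call:
drive_tool --moves '[[[0.72, 0, 0, 0.0012, 0, 0, 0], [0.72, 0, 0, 0.0012, 0, 0, 0], [0.72, 0, 0, 0.001, 0, 0, 0]]]'

```text
clock: 15.95
position: [491.1, 223.0, 40.7]
ee_rot: [0.79, -0.607, -0.069, -0.054]
contact_force: [-0.5, 0.3, -0.6]
gripper_width: 61.9
```

Call:
drive_tool --moves '[[[0.72, 0, 0, 0.001, 0, 0, 0], [0.72, 0, 0, 0.001, 0, 0, 0]]]'

```text
clock: 16.15
position: [491.1, 223.4, 38.7]
ee_rot: [0.79, -0.607, -0.069, -0.054]
contact_force: [0.8, -0.7, -0.3]
gripper_width: 61.8
```

Call:
drive_tool --moves '[[[0.64, 0, 0, 0, 0, 0, 0], [0.64, 0, 0, 0, 0, 0, 0], [0.62, 0, 0, 0, 0, 0, 0], [0.62, 0, 0, 0, 0, 0, 0]]]'

```text
clock: 16.55
position: [491.2, 223.5, 38.7]
ee_rot: [0.79, -0.607, -0.069, -0.054]
contact_force: [-0.8, 0.3, 0.6]
gripper_width: 53.1
```

```bash
python3 - <<'E'
from h import *
m=np.array([491.4,222.9,44.6])
go(m,tilt=-0.175,ex=104.9)
snap('side','s6');crop('s6',180,240,270,320,'s6c',7)
snap('wrist','w6');crop('w6',200,200,360,320,'w6c',5)
E
```

```text
t 16.55 pos [491.2 223.5  38.7] F [-0.8  0.3  0.6] w 53.1
dpos tool mm [-0.4 -0.1 -5.9] rot [-0.0026  0.0004  0.0006]
```

View pics/s6c.png

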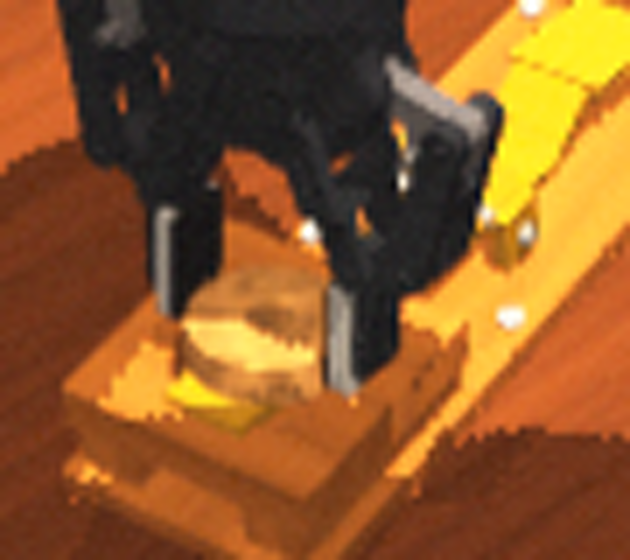

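View pics/w6c.png

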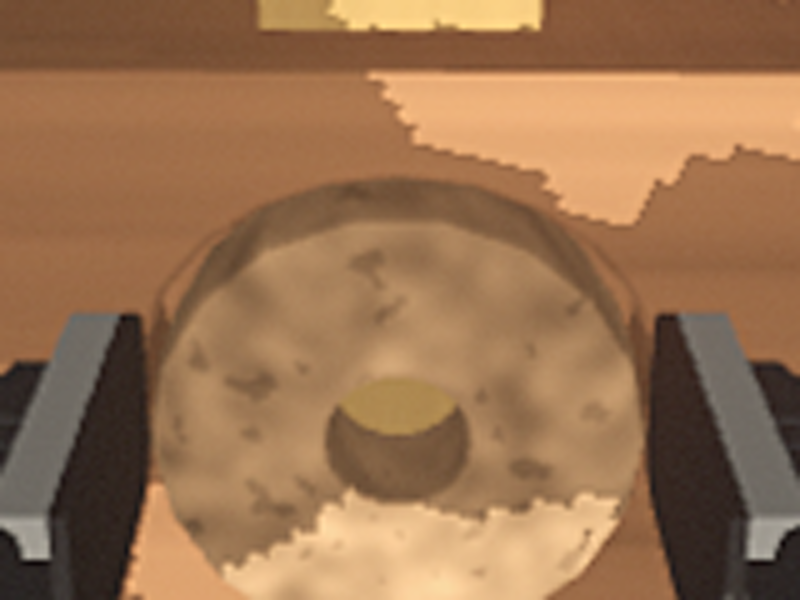

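Well centred between the pads, with no contact force. I close.

Call:
drive_tool --moves '[[[0, 0, 0, 0, 0, 0, 0], [0, 0, 0, 0, 0, 0, 0], [0, 0, 0, 0, 0, 0, 0], [0, 0, 0, 0, 0, 0, 0]]]'

```text
clock: 17.05
position: [491.3, 223.5, 39.2]
ee_rot: [0.79, -0.607, -0.069, -0.055]
contact_force: [0.9, 0.6, 0.3]
gripper_width: 47.6
```

```bash
python3 - <<'E'
from h import *
m=np.array([491.4,222.9,44.6])
go(m,tilt=-0.175,ex=104.9)
snap('side','s7');crop('s7',180,240,270,320,'s7c',7)
snap('wrist','w7');crop('w7',200,200,360,320,'w7c',5)
E
```

```text
t 17.05 pos [491.3 223.5  39.2] F [0.9 0.6 0.3] w 47.6
dpos tool mm [-0.4 -0.  -5.5] rot [-0.003   0.0005  0.0009]
```

View pics/w7c.png

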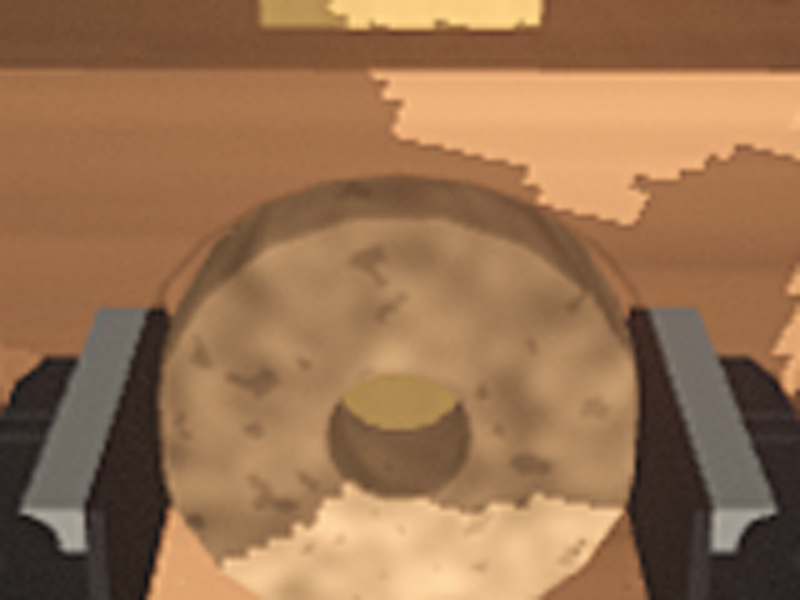

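Call:
drive_tool --moves '[[[0, -0.0005, 0, -0.003, 0, 0, 0], [0, -0.0005, 0, -0.003, 0, 0, 0], [0, -0.0007, 0, -0.004, 0, 0, 0], [0, -0.0009, 0, -0.005, 0, 0, 0], [0, -0.001, 0, -0.006, 0, 0, 0], [0, -0.002, 0, -0.01, 0, 0, 0], [0, -0.002, 0, -0.01, 0, 0, 0]]]'

```text
clock: 17.85
position: [490.2, 223.2, 82.7]
ee_rot: [0.79, -0.607, -0.069, -0.053]
contact_force: [0.7, -0.5, -0.1]
gripper_width: 47.2
```

```bash
python3 - <<'E'
from h import *
go([555.3,-182.3,110],ex=104.9)
snap('side','s8');crop('s8',150,160,310,320,'s8c',3.7)
snap('wrist','w8');crop('w8',200,200,360,320,'w8c',5)
E
```

```text
t 17.85 pos [490.2 223.2  82.7] F [ 0.7 -0.5 -0.1] w 47.2
dpos tool mm [397.7  41.3 -97.9] rot [-1.000e-04  1.745e-01 -2.000e-04]
```

View pics/w8c.png

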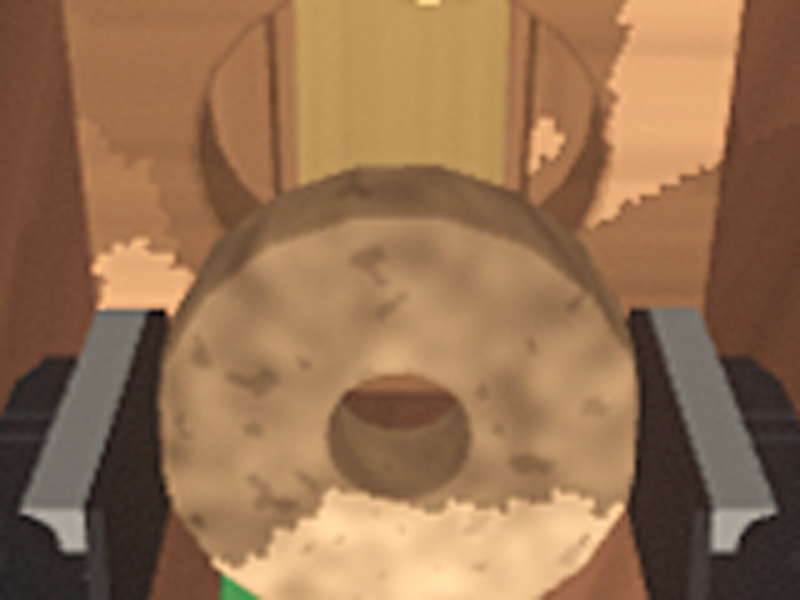

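View pics/s8c.png

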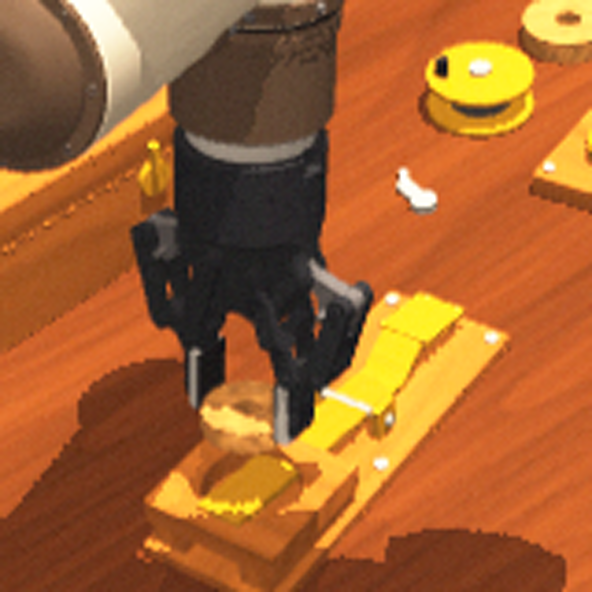

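Held firmly, same position in the grip as before. Now I work out where the hole sits in the tool frame.

```bash
python3 - <<'E'
from h import *
p=arm.camera_params('wrist');T=np.array(p['T_tool_cam']);q=load('w8');f=q['f']
def tl(u,v,zt=None):
    r=np.array([(u-q['cx'])/f,(v-q['cy'])/f,1])
    if zt is None: return (T@np.append(r*q['d'][int(v),int(u)],1))[:3]
    d=T[:3,:3]@r;o=T[:3,3];return o+d*(zt-o[2])/d[2]
for u,v in [(250,290),(310,290),(280,265),(265,262),(295,262),(250,310),(300,310)]:print(tl(u,v).round(1))
for z in(-14,-12,-10):
    L=tl(200+328/5,287.2,z);Rr=tl(200+470/5,287.2,z)
    print(z,tl(279.8,287.2,z).round(2),'hole width',(Rr-L)[1].round(2), 'disc width',(tl(200+637/5,280,z)-tl(200+163/5,280,z))[1].round(1),'top x',tl(279.8,200+372/5,z)[0].round(2),'bot x',tl(279.8,300,z)[0].round(2), 'front',tl(279.8,200+218/5,z)[0].round(2))
E
```

```text
[ -1.8 -14.9 -12.8]
[ -2.1  15.4 -12.4]
[ 12.6   0.2 -13.2]
[ 14.1  -7.1 -13.1]
[ 14.6   7.5 -13.9]
[-13.  -15.1 -14. ]
[-13.   10.5 -13.9]
-14 [  0.58   0.14 -14.  ] hole width 14.12 disc width 46.7 top x 7.83 bot x -6.91 front 24.37
-12 [ -0.72   0.14 -12.  ] hole width 14.34 disc width 47.4 top x 6.64 bot x -8.33 front 23.44
-10 [ -2.03   0.14 -10.  ] hole width 14.56 disc width 48.2 top x 5.45 bot x -9.75 front 22.5
```

Call:
drive_tool --moves '[[[0, 0, 0, -0.015, 0, 0.06, 0], [0, 0, 0, -0.012, 0, 0.06, 0], [0, 0, 0, 0, 0, 0.055, 0], [0, 0.015, 0.001, 0, 0, 0, 0], [0, 0.025, 0.003, 0, 0, 0, 0], [0, 0.03, 0.003, 0, 0, 0, 0], [0, 0.03, 0.003, 0, 0, 0, 0], [0, 0.03, 0.003, 0, 0, 0, 0], [0, 0.03, 0.003, 0, 0, 0, 0], [0, 0.03, 0.003, 0, 0, 0, 0], [0, 0.03, 0.003, 0, 0, 0, 0], [0, 0.03, 0.003, 0, 0, 0, 0], [0, 0.03, 0.003, 0, 0, 0, 0], [0, 0.03, 0.003, 0, 0, 0, 0], [0, 0.03, 0.003, 0, 0, 0, 0], [0, 0.025, 0.003, 0, 0, 0, 0], [0, 0.015, 0.001, 0, 0, 0, 0], [0, 0, 0, 0, 0, 0, 0], [0, 0, 0, 0, 0, 0, 0]]]'

```text
clock: 19.85
position: [548.3, -181.3, 109.7]
ee_rot: [0.79, -0.614, -0.002, -0.004]
contact_force: [1.4, 0.2, -0.6]
gripper_width: 47.6
```

```bash
python3 - <<'E'
from h import *
go([555.3,-182.3,75],ex=104.9)
snap('wrist','w9')
E
```

```text
t 19.85 pos [ 548.3 -181.3  109.7] F [ 1.4  0.2 -0.6] w 47.6
dpos tool mm [ 3.  -6.4 34.6] rot [-0.0032  0.0081 -0.0106]
```

View pics/w9.png

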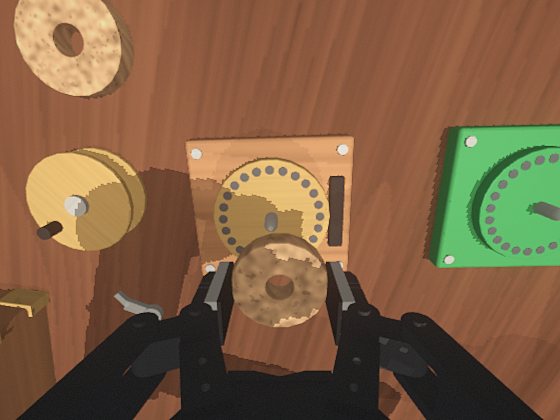

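```bash
python3 - <<'E'
from h import *
crop('w9',205,150,340,250,'w9c',5.9)
E
```

```text
(no output)
```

View pics/w9c.png

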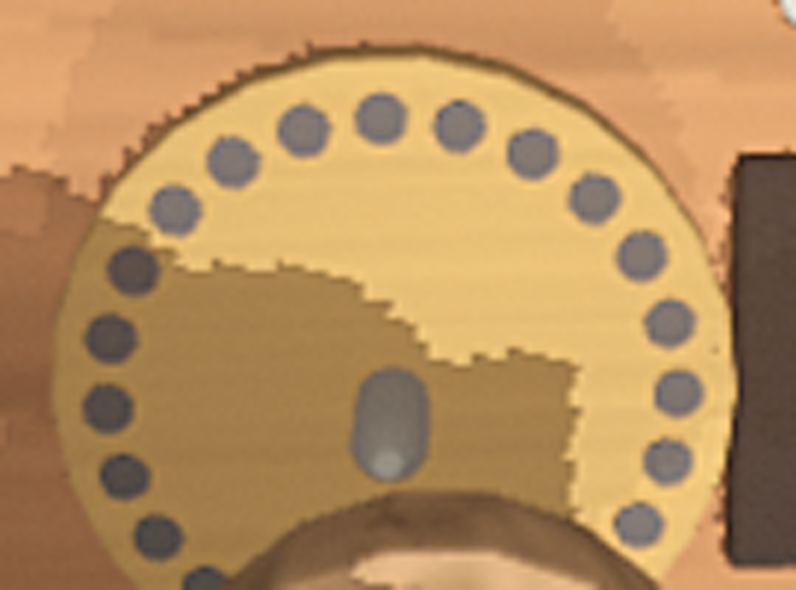

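```bash
python3 - <<'E'
from h import *
D=np.array([[158,537],[124,475],[108,408],[111,338],[133,270],[175,210],[233,161],[303,130],[381,118],[459,127],[533,154],[594,199],[641,256],[669,323],[679,392],[668,460],[638,524]])/5.9+[205,150]
P=np.array([pt('w9',u,v,30) for u,v in D])
A=np.c_[2*P[:,:2],np.ones(len(P))];s=np.linalg.lstsq(A,(P[:,:2]**2).sum(1),rcond=None)[0]
print('circle',s[:2],np.sqrt(s[2]+s[0]**2+s[1]**2))
print('tip',pt('w9',205+388/5.9,150+465/5.9,52))
E
```

```text
circle [ 555.37850528 -181.9700156 ] 38.11586271169302
tip [ 555.2 -181.9   52. ]
```

Call:
drive_tool --moves '[[[0, 0.001, -0.002, 0.01, -0.001, 0.003, -0.004], [0, 0.001, -0.002, 0.015, -0.001, 0.003, -0.004], [0, 0.001, -0.002, 0.013, -0.001, 0.002, -0.002], [0, 0, 0, 0.004, 0, 0, 0], [0, 0, 0, 0, 0, 0, 0], [0, 0, 0, 0, 0, 0, 0]]]'

```text
clock: 20.5
position: [554.8, -178.8, 64.4]
ee_rot: [0.795, -0.607, -0.001, 0.0]
contact_force: [0.9, 0.1, -0.3]
gripper_width: 47.8
```

```bash
python3 - <<'E'
from h import *
go([555.3,-182.1,55],ex=104.9)
snap('wrist','w10');crop('w10',200,200,360,320,'w10c',5)
E
```

```text
t 20.5 pos [ 554.8 -178.8   64.4] F [ 0.9  0.1 -0.3] w 47.8
dpos tool mm [3.3 0.4 9.4] rot [0.001  0.0007 0.0059]
```

View pics/w10c.png

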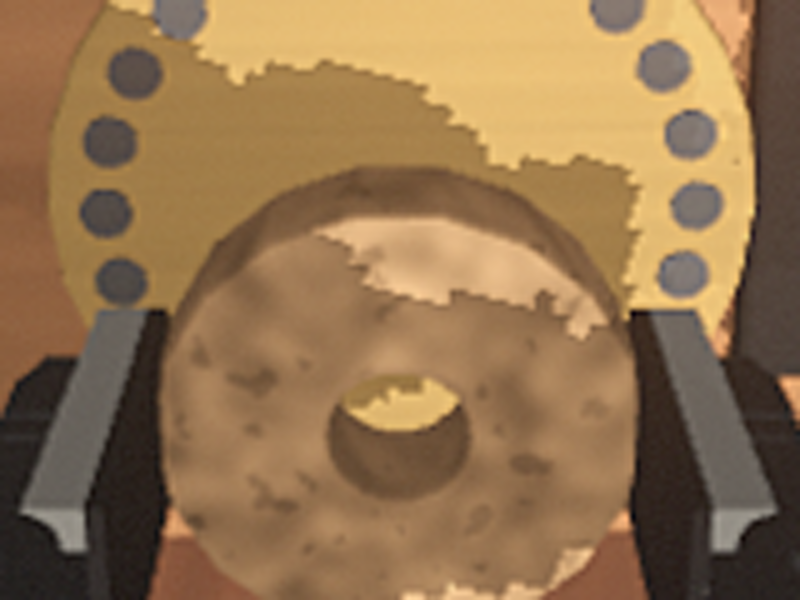

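Call:
drive_tool --moves '[[[0, 0.002, 0.0004, 0.003, 0, 0, 0.003], [0, 0.0013, 0, 0.003, 0, 0, 0.003], [0, 0, 0, 0.001, 0, 0, 0], [0, 0, 0, 0, 0, 0, 0]]]'

```text
clock: 20.95
position: [556.3, -182.6, 58.4]
ee_rot: [0.793, -0.61, 0.001, -0.001]
contact_force: [0.4, 0.4, -0.1]
gripper_width: 47.6
```

```bash
python3 - <<'E'
from h import *
go([555.3,-182.1,50],ex=104.9)
snap('wrist','w11');crop('w11',200,200,360,320,'w11c',5)
E
```

```text
t 20.95 pos [ 556.3 -182.6   58.4] F [ 0.4  0.4 -0.1] w 47.6
dpos tool mm [-0.7  0.8  8.4] rot [-0.0022 -0.0004 -0.0009]
```

View pics/w11c.png

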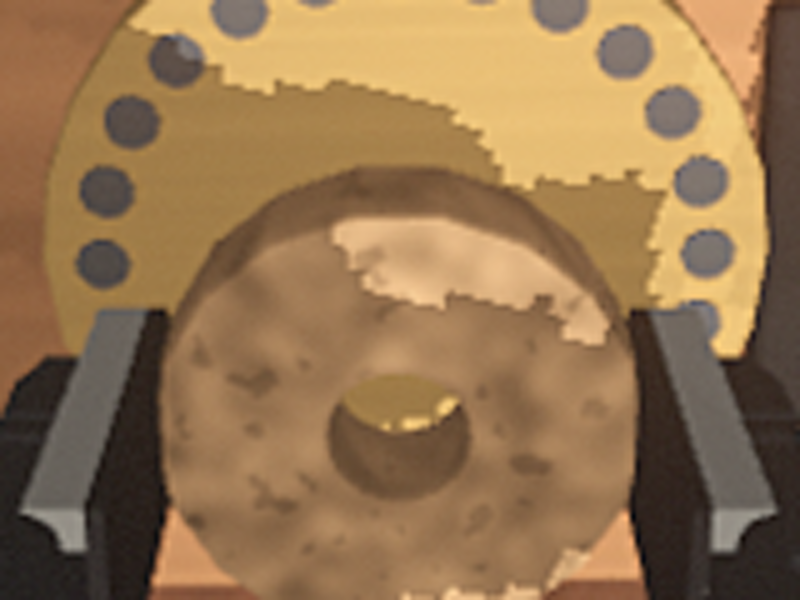

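Call:
drive_tool --moves '[[[0, -0.0007, 0.0008, 0.001, 0, 0, 0], [0, 0, 0, 0.0015, 0, 0, 0], [0, 0, 0, 0.0015, 0, 0, 0]]]'

```text
clock: 21.3
position: [555.5, -182.2, 54.7]
ee_rot: [0.793, -0.61, 0.001, -0.001]
contact_force: [-1.0, 0.1, -0.8]
gripper_width: 47.5
```

```bash
python3 - <<'E'
from h import *
go([555.3,-182.1,50],ex=104.9)
E
```

```text
t 21.3 pos [ 555.5 -182.2   54.7] F [-1.   0.1 -0.8] w 47.5
dpos tool mm [-0.1  0.2  4.7] rot [-0.0033 -0.0008 -0.0008]
```

Call:
drive_tool --moves '[[[0, 0, 0, 0.0012, 0, 0, 0], [0, 0, 0, 0.0012, 0, 0, 0], [0, 0, 0, 0.0012, 0, 0, 0]]]'

```text
clock: 21.6
position: [555.5, -182.1, 50.7]
ee_rot: [0.793, -0.61, 0.001, -0.001]
contact_force: [-0.4, -0.3, 0.5]
gripper_width: 47.5
```

Call:
drive_tool --moves '[[[0, 0, 0, 0.0012, 0, 0, 0], [0, 0, 0, 0.0012, 0, 0, 0], [0, 0, 0, 0.0012, 0, 0, 0]]]'

```text
clock: 21.9
position: [555.5, -182.1, 46.7]
ee_rot: [0.793, -0.61, 0.001, -0.001]
contact_force: [-0.2, -0.3, 0.1]
gripper_width: 47.7
```

```bash
python3 - <<'E'
from h import *
go([555.3,-182.1,40],ex=104.9)
snap('wrist','w12');crop('w12',200,200,360,320,'w12c',5)
E
```

```text
t 21.9 pos [ 555.5 -182.1   46.7] F [-0.2 -0.3  0.1] w 47.7
dpos tool mm [-0.   0.2  6.7] rot [-0.003  -0.0007 -0.0007]
```

View pics/w12c.png

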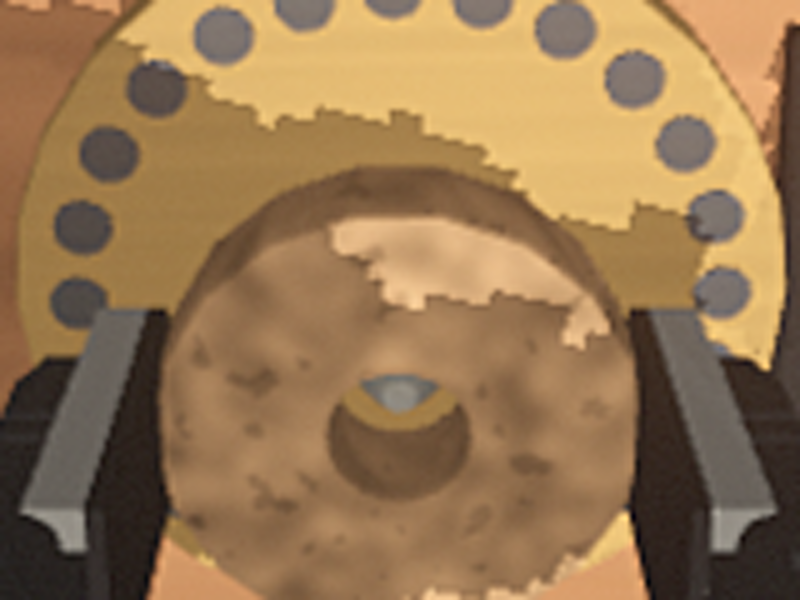

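The spindle tip shows centred in the hole, with no force. I carry on down.

Call:
drive_tool --moves '[[[0, 0, 0, 0.0012, 0, 0, 0], [0, 0, 0, 0.0012, 0, 0, 0], [0, 0, 0, 0.0012, 0, 0, 0], [0, 0, 0, 0.0012, 0, 0, 0]]]'

```text
clock: 22.35
position: [555.5, -182.1, 41.4]
ee_rot: [0.793, -0.61, 0.001, -0.001]
contact_force: [0.3, -0.5, -0.5]
gripper_width: 47.9
```

Call:
drive_tool --moves '[[[0, 0, 0, 0.0012, 0, 0, 0], [0, 0, 0, 0.0012, 0, 0, 0], [0, 0, 0, 0.001, 0, 0, 0], [0, 0, 0, 0.001, 0, 0, 0]]]'

```text
clock: 22.75
position: [555.5, -182.1, 36.6]
ee_rot: [0.793, -0.61, 0.001, -0.001]
contact_force: [0.2, -0.2, -0.9]
gripper_width: 47.7
```

```bash
python3 - <<'E'
from h import *
go([555.3,-182.1,30],ex=104.9)
snap('wrist','w13');crop('w13',200,200,360,320,'w13c',5)
E
```

```text
t 22.75 pos [ 555.5 -182.1   36.6] F [ 0.2 -0.2 -0.9] w 47.7
dpos tool mm [-0.   0.2  6.6] rot [-0.0028 -0.0007 -0.0006]
```

View pics/w13c.png

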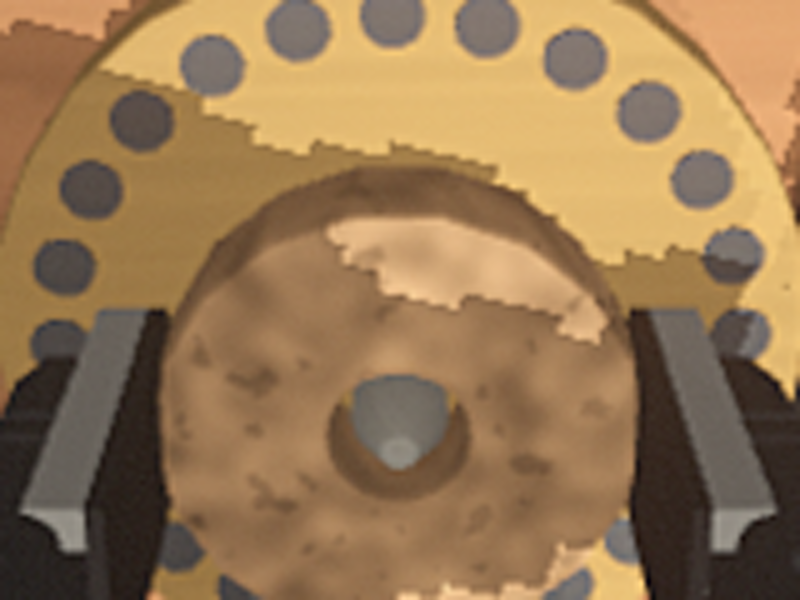

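Call:
drive_tool --moves '[[[0, 0, 0, 0.001, 0, 0, 0], [0, 0, 0, 0.001, 0, 0, 0], [0, 0, 0, 0.0008, 0, 0, 0]]]'

```text
clock: 23.1
position: [555.5, -182.1, 33.5]
ee_rot: [0.793, -0.61, 0.001, -0.001]
contact_force: [0.5, -0.5, -0.3]
gripper_width: 47.4
```

Call:
drive_tool --moves '[[[0, 0, 0, 0.0006, 0, 0, 0], [0, 0, 0, 0.0006, 0, 0, 0]]]'

```text
clock: 23.3
position: [555.5, -182.0, 32.1]
ee_rot: [0.793, -0.61, 0.001, -0.001]
contact_force: [-0.1, -0.2, -0.3]
gripper_width: 47.9
```

Call:
drive_tool --moves '[[[0, 0, 0, 0.0006, 0, 0, 0]]]'

```text
clock: 23.4
position: [555.5, -182.1, 31.6]
ee_rot: [0.793, -0.61, 0.001, -0.001]
contact_force: [-1.5, 0.1, 4.4]
gripper_width: 47.8
```

Call:
drive_tool --moves '[[[0, 0, 0, 0.0006, 0, 0, 0], [0, 0, 0, 0.0006, 0, 0, 0]]]'

```text
clock: 23.6
position: [555.5, -182.1, 31.6]
ee_rot: [0.793, -0.61, 0.001, -0.001]
contact_force: [-2.5, 1.2, 4.8]
gripper_width: 47.6
```

```bash
python3 - <<'E'
from h import *
go([555.3,-182.1,30],ex=104.9)
snap('wrist','w14');crop('w14',200,200,360,320,'w14c',5)
snap('side','s14');crop('s14',280,150,380,240,'s14c',6)
E
```

```text
t 23.6 pos [ 555.5 -182.1   31.6] F [-2.5  1.2  4.8] w 47.6
dpos tool mm [-0.   0.2  1.6] rot [-0.0025 -0.0009 -0.0003]
```

View pics/w14c.png

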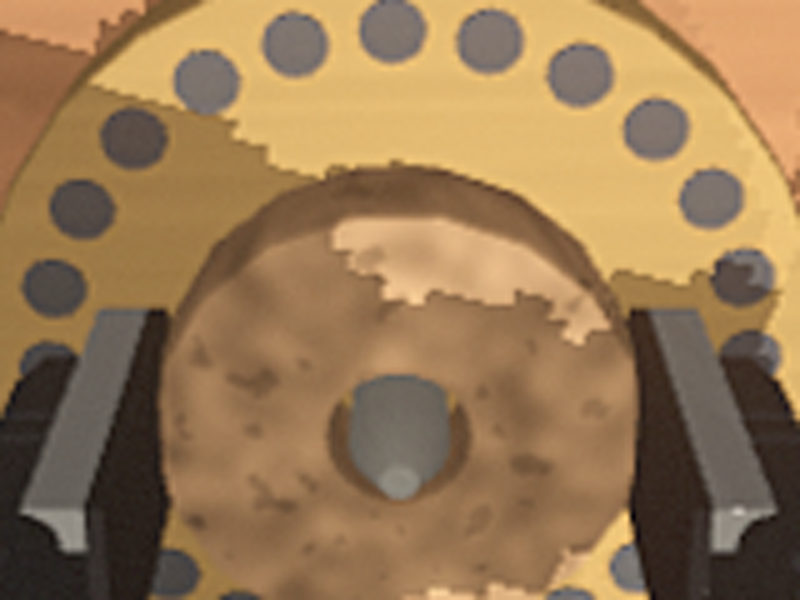

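View pics/s14c.png

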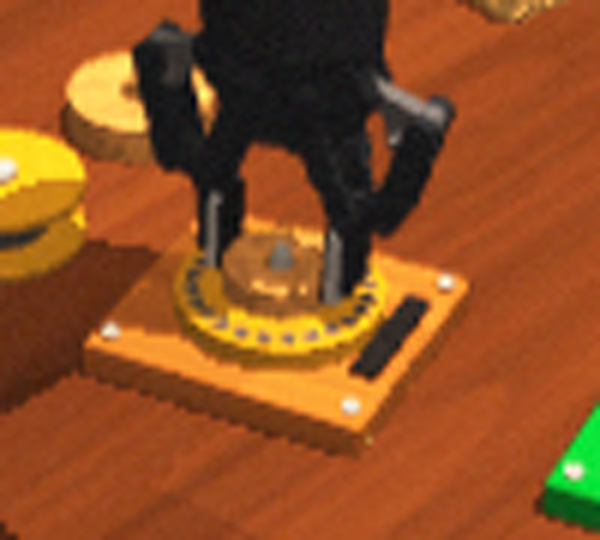

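The disc is on the plate at 4–5 N, with the spindle protruding. I release and go up.

Call:
drive_tool --moves '[[[0, 0, 0, 0, 0, 0, 0], [0.6, 0, 0, 0, 0, 0, 0], [0.7, 0, 0, 0, 0, 0, 0], [0.72, 0, 0, 0, 0, 0, 0], [0.72, 0, 0, 0, 0, 0, 0]]]'

```text
clock: 24.2
position: [555.8, -182.1, 30.7]
ee_rot: [0.793, -0.61, 0.001, -0.001]
contact_force: [-0.5, -0.8, -0.8]
gripper_width: 61.7
```

Call:
drive_tool --moves '[[[0.72, 0, 0, -0.003, 0, 0, 0], [0.72, 0, 0, -0.005, 0, 0, 0], [0.72, 0, 0, -0.01, 0, 0, 0], [0.72, 0, 0, -0.02, 0, 0, 0], [0.72, 0, 0, -0.03, 0, 0, 0], [0.72, -0.02, 0, -0.03, 0, 0, 0], [0.72, -0.04, 0, 0, 0, 0, 0], [0.72, -0.03, 0, 0, 0, 0, 0], [0.72, 0, 0, 0, 0, 0, 0], [0.72, 0, 0, 0, 0, 0, 0]]]'

```text
clock: 25.2
position: [533.9, -93.2, 139.8]
ee_rot: [0.792, -0.61, 0.005, -0.004]
contact_force: [0.7, -0.2, -0.0]
gripper_width: 61.5
```

```bash
python3 - <<'E'
from h import *
go([555.3,-182.1,30],ex=104.9)
snap('wrist','w15');snap('side','s15');crop('s15',280,150,380,240,'s15c',6)
snap('top','t15')
E
```

```text
t 25.2 pos [533.9 -93.2 139.8] F [ 0.7 -0.2 -0. ] w 61.5
dpos tool mm [ 91.1   3.4 110. ] rot [-0.0122 -0.0028 -0.0016]
```

View pics/w15.png

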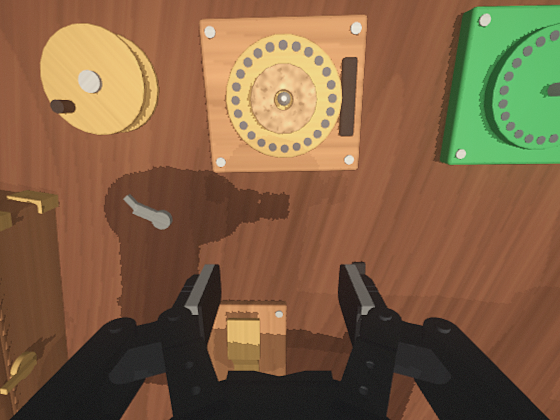

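View pics/s15c.png

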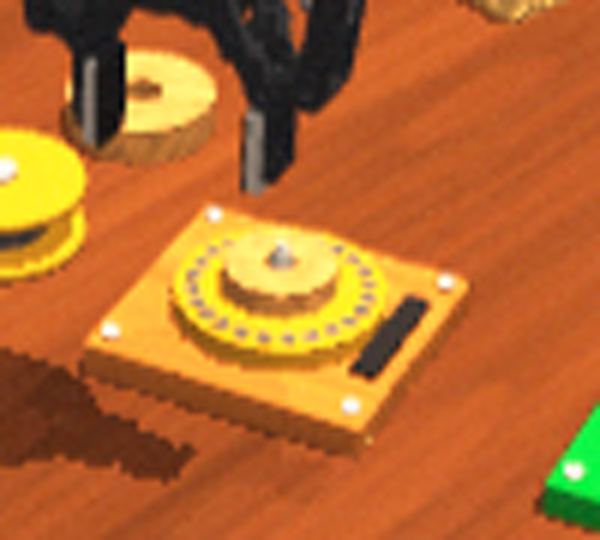

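View pics/t15.png

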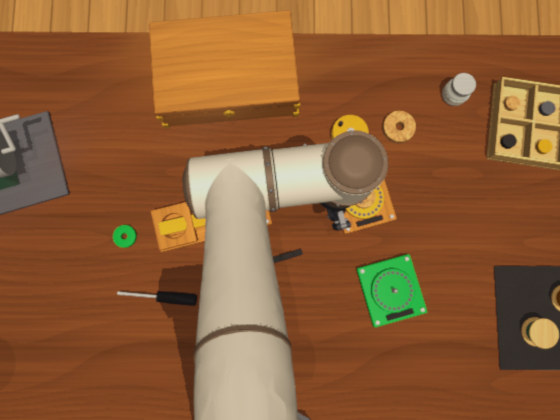

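Wrist view: the disc is centred over the spindle at (284,98). I check from depth that it lies flat and is fully down.

```bash
python3 - <<'E'
from h import *
def ring(a,b):
    P=np.array([pt('w15',u,v) for u in range(225,345) for v in range(32,160)])
    r=P[:,:2]-[555.4,-182.1];rr=np.hypot(*r.T);m=(rr>a)&(rr<b)&(P[:,2]<50)
    A=np.c_[r,np.ones(len(r))][m]
    s=np.linalg.lstsq(A,P[m,2],rcond=None)[0];print(a,b,'slopes,z',s.round(3),'n',m.sum())
ring(10,22);ring(29,42)
E
```

```text
10 22 slopes,z [2.0000e-03 3.0000e-03 4.4706e+01] n 2325
29 42 slopes,z [2.0000e-03 2.0000e-03 3.0802e+01] n 5027
```

```bash
python3 -c "
from bench import arm
print(arm.job_done())"
```

```text
the job is handed in; nothing more can be done
None
```

The job is done and handed in at about 25 s of the 67 s allowed.

- **Pressing:** I pushed the tail down slowly, at about 8 N while it moved, until it stalled on its stop. I then leaned on it for about 1.9 s at 11–12 N. The highest force I read was about 13 N (between-row peaks were not read). The side view showed the disc tipped up, and it stayed up after I lifted off.
- **Placing:** I gripped the disc at its own tilt, lifted it and levelled it. I lowered it over the gold reel's spindle until it met the plate at about 5 N, then let go and moved clear.

**Last checks:** The disc is centred on the spindle. Its top is 13.9 mm above the plate against a 14 mm thickness, and its slope matches the plate's to within 0.001, so it is flat and fully down. In the last top view, the green look-alikes, driver, big cork and case are unmoved. The wrist and side views show the same for the pawl and spare reel. The arm partly hid the ejector and reel foot in that view.

**Disagreements:** The top camera and the wrist camera differed by 1–2 mm on positions, so I used the wrist camera. The tail sank about 12 mm at the fingertips rather than the stated 14 mm. I took the firm stall and the raised disc as proof that it was on its stop.

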